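# Free the cork-sizing ring from its barred rack and seat it on the open bottle

## Task

The open amber bottle is next for the corker. Lift the beech retaining bar out of the rack's two brackets and gently lay it flat on the countertop; then lift the chrome cork-sizing ring up off its peg, lower it gently over the mouth of the open bottle, skirt down, until it sits square on the lip, and let go. Leave the capper bell hanging on its peg, and both bottles and the tamping dowel standing or lying where they are.

Things in the scene. Friction and masses are not known exactly. Their poses are not given: they have to be found in the camera images.
- rack: Heavy fixed carry rack of dark oiled oak, 150 (x) by 272 (y) mm, left of the bottles. Origin: centre of its underside, on the counter; z up; -x is its low front, turned to the robot's right. Its face, a flat board 150 mm long, rises from front to back at 35 degrees: in the rack's frame normal n = (-sin35, 0, cos35), up-slope u = (cos35, 0, sin35). The face is 68 mm straight above the origin.
- peg_a (a point): Fixed point of the rack (same axes as the rack): foot of the peg at the rack's y = +58 mm, on the face half-way up the slope. Bare steel peg 13 mm thick, standing 42 mm out of the face along n. The chrome ring hangs on one peg and the capper bell on the other, either way round.
- peg_b (a point): The same for the other peg, at the rack's y = -58 mm.
- bar_seat (a point): Fixed point of the rack (same axes): where the bar's centre lies when home, 42 mm out from the face along n, 19 mm up-slope of the pegs, at y = 0. The bar lies in two dark steel U-forks at y = +122 and -122 mm, open along n: each 6 mm thick (y), 31 mm wide (along u), slot 19 mm wide with its floor 33 mm out from the face, prongs ending 47 mm out.
- bar_mid (a point): Centre of the loose beech retaining bar: 270 mm long (its y axis), 14 (x) by 18 (z) mm, 40 to 65 g. At the start its y is the rack's y, x along u, z along n; it lies in both forks across the ring and bell, 3 mm above them, so that neither can leave its peg. It comes out along n. Laid on its 14 mm side its centre is 9 mm above the counter. Any free spot of the counter will do.
- ring_center (a point): Centre of the loose chrome cork-sizing ring: outside 48 mm across, 30 mm high, 0.2 to 0.35 kg. z: its axis, from skirt end to cork end. Skirt: bore 34 mm, 14 mm deep, up to a flat shoulder; above that a 20 mm bore. It hangs on its peg with the skirt flat on the face, z along n; draw it over 42 mm along n to free it. Seated on a bottle, the shoulder rests on the lip and its centre is 1 mm above the mouth.
- open_mouth (a point): Middle of the mouth (top of the lip, 165 mm above the counter) of the open squat amber bottle: body 66 mm across up to 88 mm high, then shoulder and neck of 25 mm, lip 29 mm across and 15 mm high; dark open mouth, no cork. Loose, upright, about 0.55 kg. z: its axis, up. The two bottles may stand either way round.
- corked_mid (a point): Bystander: the other amber bottle, same shape but with a pale cork sticking 8 mm out of its mouth (top at 173 mm); loose, upright. Point on its axis, 82 mm above its foot.
- bell_center (a point): Bystander: centre of the stainless capper bell on the other peg: flared skirt 46 mm across stepping to a 31 mm collar, 30 mm high, darker and slimmer than the chrome ring. It stays there.
- dowel_mid (a point): Bystander: middle of the beech tamping dowel lying on the counter along its x axis: 153 mm long, 24 mm thick, square head at its +x end; the point is 12 mm above the counter.
- corker: Fixed obstacle, not used: red cast-iron press corker to the robot's right, beyond the bottles. Origin: centre of the underside of its foot, 240 (x) by 150 (y) mm. Column 75 mm behind (+x), head 370 mm high reaching 70 mm in front, long handle raised forward (-x) and up to 780 mm high, 240 mm in front.
There are look-alikes about, which are no part of the job. What is shaped like the part that bears ring_center but turquoise or yellow is not meant. What is shaped like the part that bears open_mouth but yellow is not meant.

How it is judged:
By the outcome, as a careful person would: the job done as asked, in the order asked, and still so for the second after the job is handed in, with the robot touching nothing.
It also fails if it takes over 51 s, if anything falls off the work surface, if the arm or the gripper's body presses on something with over 40 N, if the wrist force passes 120 N, or if a joint passes its speed limit or range.

## Robot

A 6-joint arm with a two-finger parallel gripper is mounted at the origin on the work surface. World frame = base frame: x ahead of the robot, y to its left, z up, the work surface at z = 0. Lengths are in m, angles in rad, forces in N, time in s.
With the tool pointing down it reaches from about 0.35 to 0.975 m from the base axis. Payload 4.9 kg.
Tool frame: the origin (TCP) lies at the very end of the fingers, on their centre line; the grasp point (between the pads) lies 19 mm behind it; z points along the fingers, y is the line along which they close (so a half turn about z gives the same grasp; the last joint's range is limited). The gripper opens to 85 mm and grips with 20 to 120 N. Pads are 22 mm wide; open, the fingers measure 114 mm over their backs; the gripper's body (76 mm by 85 mm) begins 54 mm behind the grasp point. The pads swing forward as they close: fully open they stand 13 mm farther back than shut.
Start: joints at [-1.326, 0.053, 1.613, -0, 1.476, -0.119], TCP at [0.222, -0.584, 0.231] pointing down, gripper open.
Joint ranges: [-3.01, 3.01], [-1.01, 2.22], [0.06, 2.58], [-1.02, 4.17], [0.09, 2.62], [-3.14, 3.14]. Speed limits (rad/s): [2.57, 2.57, 3.14, 3.14, 3.14, 3.14].

## Interface

Orientations are given as a unit quaternion [w, x, y, z].
In Python, from plant import state, optics, ticket, nets gives the robot as it stands. The module is installed in compiled form; this text tells all that it offers.
- The arm moves only by the shell command python3 -m inch 'ROWS' [OPENING]. ROWS is JSON, a list of rows, each an object of numbers: "dx", "dy", "dz": the shift along the tool's x, y, z as a fraction of full scale; "rx", "ry", "rz": the turn, a rotation vector about the tool's x, y, z as a fraction of full scale. In form: [{"dx": .., "dy": .., "dz": .., "rx": .., "ry": .., "rz": ..}, ...]. A call has 1 to 5 rows; each row is the pose to reach, as a shift and turn from the pose commanded when the call began, along the tool's axes at that moment; what a row does not reach only later rows make up. Full scale, the value 1, is 0.8 m for a shift and 1.5 rad for a turn. A row lasts 1/10 s, in which the tool goes at most 50 mm and 8.59 degrees, less where a joint would pass 70% of its speed; a pose out of reach is approached as far as the arm can. A call with a number of a shift or a turn outside -1 to 1 is refused whole. A call with a gripper value outside its range is refused whole. OPENING is the opening, from -1 (shut) to 1 (fully open), set as the call begins (- or left out, the last holds). The fingers move at their own pace and stop on an object; the grip force is fixed at half the most. Time passes only in rows, so rows that repeat a pose let the fingers close. It gives the time, the measured TCP pose, the force, the opening and the grip force at its end, in the units of the state.
- state(): the state, without advancing time (a new reading comes with each control period).
- optics.grab_frame(name): name is "scene" or "top"; returns the picture (400x640x3 uint8, red, green, blue); there is no depth.
- optics.camera_info(name): a dict with "fx", "fy", "cx", "cy" (pixels), "R" (3x3) and "t" (3): a world point X has camera coordinates R X + t. Camera axes: x right, y down, z forward; pixel columns grow to the right and rows downward; lengths in m; the calibration is good to about 2 mm. A picture is of the moment at which its call begins. camera_info takes no time and is no camera call.
- ticket.job_done(): hands the job in; it is judged then, once.
Trained networks look in the newest picture that a camera, given by its name, has taken for a name from the list of things; names that differ only in an ending like _2 or _b are one class to them, and where a whole thing is asked for, a point or a joint stands for the part that bears it (a point fixed in the world has none). Each returns a list of dicts, best first, with "confidence" (0 to 1); they miss things now and then, are a little off and sometimes report something else, mostly with a low value. They report only what shows in the picture. A call takes as long as a camera call. They do not tell look-alikes from the thing itself.
- nets.boxes_of(camera, name): "bbox" ([centre column, centre row, width, height] in pixels, round what is visible of it).
- nets.outline_of(camera, name): "pixels" (400x640 bool, what is visible of it) and "bbox" ([centre column, centre row, width, height] in pixels, round what is visible of it).
The state is a dict: "time": time; "joint_pos": joint angles; "joint_vel": joint speeds; "joint_efforts": joint torques, N m; "tool_pos": TCP position; "tool_rot": TCP orientation; "contact_force": force on the tool from outside, world axes, zero at the start; "ft_torque": the same for the moment, N m; "gripper_width": opening from 0.0 (shut) to 1.0 (fully open); "grasp_force": force on a finger pad.
Only numpy, scipy, OpenCV 4.12 (cv2) and the standard library are available. Lean on these libraries where they do the work, as an engineer would, in place of code of your own. Each camera call takes 0.05 s, during which the arm holds its last target. There are 200 camera calls.

## Working session

There is one attempt and no reset: what is moved stays moved. The work goes in short steps, Python scripts to look and compute and a shell command to move; the robot and the scene stay as the last step left them, time stands still between calls to the robot, and variables do not carry over. Pictures are saved under pics/ and viewed, at most 11 in all, crops included, and the job is handed in when it is done.

```bash
mkdir -p pics
python3 - <<'E'
from plant import state, optics, nets
import cv2
for c in("scene","top"):
    cv2.imwrite(f"pics/{c}0.png",optics.grab_frame(c)[:,:,::-1]); i=optics.camera_info(c); print(c,i)
    for n in("rack","ring_center","open_mouth","corked_mid","bell_center","bar_mid","dowel_mid","corker"):
        print(n,[( [round(float(v)) for v in d["bbox"]],round(d["confidence"],2)) for d in nets.boxes_of(c,n)])
s=state();print(s["time"],s["tool_pos"],s["tool_rot"])
E
```

```text
scene {'fx': 419.3912279663015, 'fy': 419.3912279663015, 'cx': 321.3971636111195, 'cy': 200.1357014400201, 'R': array([[-0.47519162,  0.87986783, -0.00505258],
       [ 0.76010088,  0.40760282, -0.50606975],
       [-0.44321505, -0.24432058, -0.86247775]]), 't': array([ 0.35323582, -0.34660199,  1.43549961])}
rack [([424, 252, 68, 119], 0.89)]
ring_center [([486, 277, 27, 21], 0.71), ([392, 330, 23, 21], 0.6), ([424, 265, 19, 16], 0.49)]
open_mouth [([308, 210, 25, 44], 0.92), ([270, 207, 22, 37], 0.87), ([346, 194, 25, 45], 0.59)]
corked_mid [([301, 158, 24, 47], 0.6), ([423, 264, 22, 19], 0.49)]
bell_center [([423, 252, 66, 115], 0.72)]
bar_mid [([425, 241, 6, 96], 0.96)]
dowel_mid [([258, 179, 36, 44], 0.55)]
corker [([190, 94, 136, 184], 0.6)]
top {'fx': 448.3673243370434, 'fy': 448.3673243370434, 'cx': 318.621928067596, 'cy': 191.5611176635499, 'R': array([[-0.02385499, -0.9996206 , -0.01376907],
       [-0.9918142 ,  0.0253924 , -0.12513919],
       [ 0.12544134,  0.01067116, -0.99204365]]), 't': array([-0.08494371,  0.63148612,  1.37892575])}
rack [([223, 219, 74, 96], 0.73)]
ring_center [([224, 149, 13, 12], 0.66), ([174, 229, 18, 17], 0.51)]
open_mouth [([303, 229, 21, 22], 0.93), ([327, 202, 21, 22], 0.85), ([358, 183, 25, 26], 0.82), ([225, 218, 76, 96], 0.39)]
corked_mid [([361, 248, 22, 24], 0.74)]
bell_center []
bar_mid [([223, 216, 35, 84], 0.91), ([357, 183, 24, 23], 0.48)]
dowel_mid [([388, 216, 14, 51], 0.73)]
corker [([474, 256, 131, 179], 0.66)]
0.9 [ 0.2223909  -0.58407399  0.23130237] [1.93325245e-06 9.83503953e-01 1.80886636e-01 2.36565074e-06]
```

View pics/scene0.png

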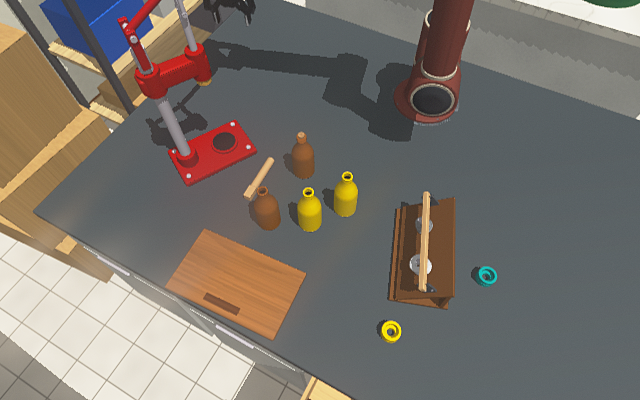

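View pics/top0.png

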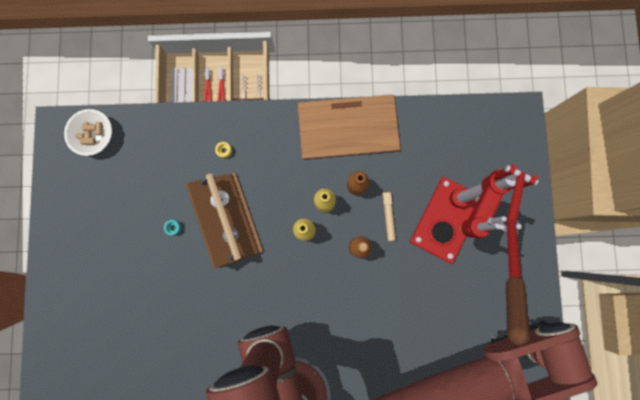

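The scene image shows the rack at about (424,252), with the bar across a bright ring at (421,265) and a dimmer bell at (424,226). The open amber bottle is at (266,208) and the corked one at (302,156), with yellow bottles between them. In the top view the ring is at (219,199), the bell at (230,235), the open bottle at (358,183) and the corked one at (361,248). So the ring is on the far peg, which should be rack y < 0. Next I'll fit the silhouettes.

```bash
cat > h.py <<'E'
import numpy as np, cv2
from scipy.optimize import minimize
from scipy.spatial.transform import Rotation as Ro
from plant import state, optics, nets
S,C=np.sin(np.radians(35)),np.cos(np.radians(35))
n=np.array([-S,0,C]); u=np.array([C,0,S])
def proj(c,X):
    i=optics.camera_info(c); p=np.asarray(X)@i["R"].T+i["t"]
    return np.c_[i["fx"]*p[:,0]/p[:,2]+i["cx"], i["fy"]*p[:,1]/p[:,2]+i["cy"]]
K=8
def sil(c,parts):  # union of convex hulls, antialiased by supersampling around
    m=np.zeros((400,640),np.uint8)
    for P in parts:
        h=cv2.convexHull(proj(c,P).astype(np.float32))
        cv2.fillConvexPoly(m,np.round(h*256).astype(np.int32),255,cv2.LINE_AA,8)
    return m/255.
def outl(c,name,px):
    l=nets.outline_of(c,name); l=[d for d in l if np.hypot(*(np.array(d["bbox"][:2])-px))<14]
    return l[0]["pixels"].astype(float) if l else None
def fit(obs,model,x0,step):
    b=lambda m:cv2.GaussianBlur(m,(0,0),1.5)
    O={c:b(m) for c,m in obs.items() if m is not None}
    f=lambda x:sum(((b(sil(c,model(x)))-m)**2).sum() for c,m in O.items())
    x0=np.array(x0,float); simp=np.vstack([x0]+[x0+d for d in np.diag(step)])
    r=minimize(f,x0,method="Nelder-Mead",options=dict(initial_simplex=simp,xatol=1e-5,fatol=1e-3)); return r.x,r.fun
def circ(r,z): a=np.linspace(0,2*np.pi,32,endpoint=False); return np.c_[r*np.cos(a),r*np.sin(a),0*a+z]
def bottle(x):
    o=np.array([x[0],x[1],0]); q=[(circ(.033,0),circ(.033,.088)),(circ(.033,.088),circ(.0125,.115)),(circ(.0125,.1),circ(.0125,.15)),(circ(.0145,.15),circ(.0145,.165))]
    return [np.vstack(k)+o for k in q]
def rackR(yaw): return Ro.from_euler("z",yaw).as_matrix()
def rk(x,p): return np.array([x[0],x[1],0])+rackR(x[2])@np.asarray(p)
SEAT=np.array([0,0,.068])+.042*n+.019*u
def bar(x):
    P=[SEAT+a*.007*u+b*.135*np.array([0,1,0])+d*.009*n for a in(-1,1) for b in(-1,1) for d in(-1,1)]
    return [np.array([rk(x,p) for p in P])]
def back(c,px,z):
    i=optics.camera_info(c); d=i["R"].T@np.array([(px[0]-i["cx"])/i["fx"],(px[1]-i["cy"])/i["fy"],1]); o=-i["R"].T@i["t"]
    return o+d*(z-o[2])/d[2]
E
python3 - <<'E'
from h import *
x0=back("top",(223,216),.113); print(x0, back("top",(358,183),.1))
print("tops",back("top",(174,229),.03),back("top",(303,229),.165))
a=rackR(0)
for c in("scene","top"):optics.grab_frame(c)
ob={"scene":outl("scene","bar_mid",(425,241)),"top":outl("top","bar_mid",(223,216))}
# direction from top image ends (208,176)->(238,258)
d=back("top",(238,258),.113)-back("top",(208,176),.113); yaw=np.arctan2(d[1],d[0])-np.pi/2; print(yaw)
for o in (ob,{"scene":ob["scene"]},{"top":ob["top"]}): print("rack",fit(o,bar,[x0[0],x0[1],yaw],[.01,.01,.03]))
for nm,s,t in(("open_mouth",(266,208),(358,183)),("corked_mid",(301,158),(361,248))):
    ob={"scene":outl("scene",nm,s),"top":outl("top",nm,t)}; b0=back("top",t,.12)
    for o in(ob,{"scene":ob["scene"]},{"top":ob["top"]}):
        if all(v is None for v in o.values()): continue
        print(nm,fit(o,bottle,b0[:2],[.01,.01]))
E
```

```text
[0.553651   0.18576971 0.113     ] [ 0.64456888 -0.2210668   0.1       ]
tops [0.52269724 0.35987472 0.03      ] [ 0.50686268 -0.05479156  0.165     ]
-4.361520619771097
rack (array([ 0.55121377,  0.19681344, -4.38073645]), np.float64(98.41090216921222))
rack (array([ 0.55213827,  0.1980927 , -4.38110833]), np.float64(60.24558869168497))
rack (array([ 0.55337164,  0.19631679, -4.37986841]), np.float64(29.241622088058797))
open_mouth (array([ 0.65023966, -0.22136463]), np.float64(27.3572945735199))
open_mouth (array([ 0.64922406, -0.22172749]), np.float64(10.783920606196082))
open_mouth (array([ 0.65114336, -0.22169875]), np.float64(14.269159055786515))
corked_mid (array([ 0.45270104, -0.22046082]), np.float64(33.33519335761534))
corked_mid (array([ 0.45266202, -0.22038819]), np.float64(20.649777496010593))
corked_mid (array([ 0.45333753, -0.22119558]), np.float64(12.00647448875693))
```

```bash
cat >> h.py <<'E'
RK=np.array([.5518,.1970,-4.3805])
W=rackR(RK[2]); nw,uw,yw=W@n,W@u,W@np.array([0,1,0])
RT=np.c_[np.cross(-uw,-nw),-uw,-nw]            # tilted tool
hy=-uw*[1,1,0]; hy/=np.linalg.norm(hy); RV=np.c_[np.cross(hy,[0,0,-1]),hy,[0,0,-1]]  # vertical
def cur():
    s=state(); q=s["tool_rot"]; return np.array(s["tool_pos"]),Ro.from_quat([q[1],q[2],q[3],q[0]]).as_matrix()
def plan(seq,start=None):
    p,R=start or cur()
    for nm,(P,Q) in seq:
        d=R.T@(P-p); w=Ro.from_matrix(R.T@Q).as_rotvec()
        print(nm,"m",np.round(np.linalg.norm(d),3),"deg",np.round(np.degrees(np.linalg.norm(w)),1),"| d",np.round(d/.8,4),"r",np.round(w/1.5,4)); p,R=P,Q
seat=rk(RK,SEAT); peg=rk(RK,[0,-.058,.068])
E
python3 - <<'E'
from h import *
print(seat,peg,"ring px",proj("scene",[peg+.03*nw]),proj("top",[peg+.03*nw]))
A=np.array
plan([("w1",(A([.33,-.30,.33]),RV)),("w2",(A([.46,-.02,.33]),RV)),("pre",(seat+.10*nw,RT)),("at",(seat-.006*nw,RT))])
print("then"); 
plan([("up",(seat+.09*nw,RT)),("mid",(A([.47,.05,.26]),RV)),("over",(A([.375,-.035,.15]),RV)),("down",(A([.375,-.035,.004]),RV)),("rise",(A([.375,-.035,.15]),RV))],(seat-.006*nw,RT))
E
```

```text
[0.55457813 0.18893897 0.11330234] [0.60663486 0.21589811 0.068     ] ring px [[417.57872477 262.21601297]] [[220.02922289 197.38412952]]
w1 m 0.319 deg 1.8 | d [ 0.2521 -0.284  -0.1234] r [-0.      0.      0.0213]
w2 m 0.309 deg 0.0 | d [ 0.2677 -0.278   0.    ] r [0. 0. 0.]
pre m 0.234 deg 35.0 | d [ 0.1969 -0.1367  0.1685] r [ 0.4072 -0.      0.    ]
at m 0.106 deg 0.0 | d [0.     0.     0.1325] r [0. 0. 0.]
then
up m 0.096 deg 0.0 | d [-0.   -0.   -0.12] r [0. 0. 0.]
mid m 0.154 deg 35.0 | d [-0.1565  0.0011 -0.1121] r [-0.4072  0.     -0.    ]
over m 0.168 deg 0.0 | d [-0.1469  0.0618  0.1375] r [0. 0. 0.]
down m 0.146 deg 0.0 | d [0.     0.     0.1825] r [0. 0. 0.]
rise m 0.146 deg 0.0 | d [ 0.      0.     -0.1825] r [0. 0. 0.]
```

```bash
python3 -m inch '[{"dx":0.126,"dy":-0.142,"dz":-0.0617,"rz":0.0213},{"dx":0.126,"dy":-0.142,"dz":-0.0617,"rz":0.0213},{"dx":0.126,"dy":-0.142,"dz":-0.0617,"rz":0.0213},{"dx":0.126,"dy":-0.142,"dz":-0.0617,"rz":0.0213},{"dx":0.126,"dy":-0.142,"dz":-0.0617,"rz":0.0213}]' 0
python3 -m inch '[{"dx":0.126,"dy":-0.142,"dz":-0.0617},{"dx":0.126,"dy":-0.142,"dz":-0.0617},{"dx":0.126,"dy":-0.142,"dz":-0.0617},{"dx":0.126,"dy":-0.142,"dz":-0.0617},{"dx":0.126,"dy":-0.142,"dz":-0.0617}]' 
python3 -m inch '[{"dx":0.134,"dy":-0.139},{"dx":0.134,"dy":-0.139},{"dx":0.134,"dy":-0.139},{"dx":0.134,"dy":-0.139},{"dx":0.134,"dy":-0.139}]'
python3 - <<'E'
from h import *
A=np.array
s=state();print(s["time"],s["tool_pos"],s["gripper_width"],s["contact_force"],s["joint_pos"])
plan([("w2",(A([.46,-.02,.33]),RV)),("pre",(seat+.10*nw,RT)),("at",(seat-.006*nw,RT))])
E
```

```text
1.3 [ 0.22236694 -0.58407201  0.23130356] 1.0001353124962924 [ 0.38623513  0.3783924  -0.27987382] [-1.32602116e+00  5.26788392e-02  1.61292197e+00 -1.56886647e-05
  1.47600600e+00 -1.19003130e-01]
w2 m 0.62 deg 1.8 | d [ 0.5285 -0.5533 -0.1234] r [-0.      0.      0.0213]
pre m 0.234 deg 35.0 | d [ 0.1969 -0.1367  0.1685] r [ 0.4072 -0.      0.    ]
at m 0.106 deg 0.0 | d [0.     0.     0.1325] r [0. 0. 0.]validation failed for argument at $[0]...
validation failed for argument at $[0]...
validation failed for argument at $[0]...
```

```bash
python3 -m inch '[{"dx":0.126,"dy":-0.142,"dz":-0.0617,"rx":0,"ry":0,"rz":0.0213},{"dx":0.126,"dy":-0.142,"dz":-0.0617,"rx":0,"ry":0,"rz":0.0213},{"dx":0.126,"dy":-0.142,"dz":-0.0617,"rx":0,"ry":0,"rz":0.0213},{"dx":0.126,"dy":-0.142,"dz":-0.0617,"rx":0,"ry":0,"rz":0.0213},{"dx":0.126,"dy":-0.142,"dz":-0.0617,"rx":0,"ry":0,"rz":0.0213}]' 0
python3 - <<'E'
from h import *
A=np.array
s=state();print(s["time"],s["tool_pos"],s["gripper_width"],s["contact_force"],s["joint_pos"])
plan([("w2",(A([.46,-.02,.33]),RV)),("pre",(seat+.10*nw,RT)),("at",(seat-.006*nw,RT))])
E
```

```text
time: 1.8
tool_pos: [0.2769, -0.4414, 0.2821]
tool_rot: [0.001, 0.986, 0.166, 0.0]
contact_force: [0.3, -0.2, 0.3]
gripper_width: 0.5
grasp_force: 0.0
1.8 [ 0.27694843 -0.4414456   0.28205028] 0.500232464461515 [ 0.34656374 -0.15669292  0.28735508] [-1.15326658e+00 -2.25840101e-01  1.79061061e+00 -1.82714064e-04
  1.57380880e+00  8.35073869e-02]
w2 m 0.462 deg 0.2 | d [ 0.3889 -0.4225 -0.0612] r [ 0.002  -0.      0.0014]
pre m 0.234 deg 35.0 | d [ 0.1969 -0.1367  0.1685] r [ 0.4072 -0.      0.    ]
at m 0.106 deg 0.0 | d [0.     0.     0.1325] r [0. 0. 0.]
```

```bash
python3 -m inch '[{"dx":0.195,"dy":-0.211,"dz":-0.03,"rx":0.002,"ry":0,"rz":0},{"dx":0.195,"dy":-0.211,"dz":-0.03,"rx":0.002,"ry":0,"rz":0},{"dx":0.195,"dy":-0.211,"dz":-0.03,"rx":0.002,"ry":0,"rz":0},{"dx":0.195,"dy":-0.211,"dz":-0.03,"rx":0.002,"ry":0,"rz":0},{"dx":0.195,"dy":-0.211,"dz":-0.03,"rx":0.002,"ry":0,"rz":0}]'
python3 -m inch '[{"dx":0.195,"dy":-0.211,"dz":-0.03,"rx":0,"ry":0,"rz":0},{"dx":0.195,"dy":-0.211,"dz":-0.03,"rx":0,"ry":0,"rz":0},{"dx":0.195,"dy":-0.211,"dz":-0.03,"rx":0,"ry":0,"rz":0},{"dx":0.195,"dy":-0.211,"dz":-0.03,"rx":0,"ry":0,"rz":0},{"dx":0.195,"dy":-0.211,"dz":-0.03,"rx":0,"ry":0,"rz":0}]'
python3 - <<'E'
from h import *
plan([("pre",(seat+.10*nw,RT)),("at",(seat-.006*nw,RT))])
E
```

```text
time: 2.3
tool_pos: [0.3693, -0.2304, 0.3045]
tool_rot: [-0.002, 0.986, 0.165, -0.0]
contact_force: [0.3, -0.3, -0.1]
gripper_width: 0.503
grasp_force: 0.0
time: 2.8
tool_pos: [0.4624, -0.0196, 0.3288]
tool_rot: [-0.002, 0.986, 0.166, -0.0]
contact_force: [-0.2, -0.4, 0.5]
gripper_width: 0.501
grasp_force: 0.0
pre m 0.232 deg 34.8 | d [ 0.194  -0.1364  0.1674] r [4.05e-01 4.00e-04 6.00e-04]
at m 0.106 deg 0.0 | d [0.     0.     0.1325] r [0. 0. 0.]
```

```bash
python3 -m inch '[{"dx":0.194,"dy":-0.1364,"dz":0.1674,"rx":0.405,"ry":0,"rz":0},{"dx":0.194,"dy":-0.1364,"dz":0.1674,"rx":0.405,"ry":0,"rz":0},{"dx":0.194,"dy":-0.1364,"dz":0.1674,"rx":0.405,"ry":0,"rz":0},{"dx":0.194,"dy":-0.1364,"dz":0.1674,"rx":0.405,"ry":0,"rz":0},{"dx":0.194,"dy":-0.1364,"dz":0.1674,"rx":0.405,"ry":0,"rz":0}]'
python3 -m inch '[{"dx":0,"dy":0,"dz":0,"rx":0,"ry":0,"rz":0},{"dx":0,"dy":0,"dz":0,"rx":0,"ry":0,"rz":0}]'
python3 - <<'E'
from h import *
plan([("at",(seat-.006*nw,RT))])
f=[cv2.resize(optics.grab_frame(c)[y-70:y+70,x-100:x+100],None,fx=4,fy=4)[:300 if 0 else 560] for c,x,y in(("scene",430,230),("top",230,200))]
cv2.imwrite("pics/a.png",cv2.resize(np.vstack(f),(430,600))[:,:,::-1])
E
```

```text
time: 3.3
tool_pos: [0.5726, 0.1313, 0.1884]
tool_rot: [-0.298, 0.94, 0.154, -0.054]
contact_force: [-0.9, 0.1, -0.7]
gripper_width: 0.499
grasp_force: 0.0
time: 3.5
tool_pos: [0.5724, 0.132, 0.194]
tool_rot: [-0.297, 0.941, 0.157, -0.051]
contact_force: [-0.7, -0.1, -0.3]
gripper_width: 0.501
grasp_force: 0.0
at m 0.106 deg 0.2 | d [ 0.0024 -0.0032  0.1329] r [-0.0002  0.0012 -0.0013]
```

View pics/a.png

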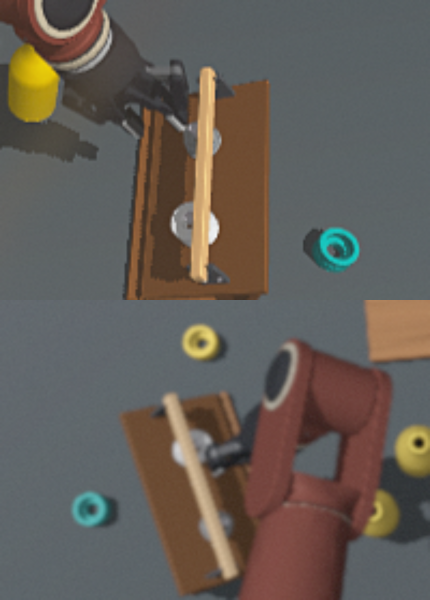

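The fingers point at the bar's middle, between the ring and the bell, as planned. Nothing else is close. I'll descend, grip and lift.

```bash
python3 -m inch '[{"dx":0.0024,"dy":-0.0032,"dz":0.03,"rx":0,"ry":0,"rz":0},{"dx":0.0024,"dy":-0.0032,"dz":0.065,"rx":0,"ry":0,"rz":0},{"dx":0.0024,"dy":-0.0032,"dz":0.1,"rx":0,"ry":0,"rz":0},{"dx":0.0024,"dy":-0.0032,"dz":0.12,"rx":0,"ry":0,"rz":0},{"dx":0.0024,"dy":-0.0032,"dz":0.1325,"rx":0,"ry":0,"rz":0}]'
python3 -m inch '[{"dx":0,"dy":0,"dz":0,"rx":0,"ry":0,"rz":0},{"dx":0,"dy":0,"dz":0,"rx":0,"ry":0,"rz":0}]'
python3 -m inch '[{"dx":0,"dy":0,"dz":0,"rx":0,"ry":0,"rz":0},{"dx":0,"dy":0,"dz":0,"rx":0,"ry":0,"rz":0},{"dx":0,"dy":0,"dz":0,"rx":0,"ry":0,"rz":0},{"dx":0,"dy":0,"dz":0,"rx":0,"ry":0,"rz":0},{"dx":0,"dy":0,"dz":0,"rx":0,"ry":0,"rz":0}]' -1
python3 - <<'E'
from h import *
plan([("at",(seat-.006*nw,RT))])
E
```

```text
time: 4.1
tool_pos: [0.5534, 0.1929, 0.1104]
tool_rot: [-0.296, 0.941, 0.158, -0.049]
contact_force: [0.1, 0.4, 0.6]
gripper_width: 0.501
grasp_force: 0.0
time: 4.3
tool_pos: [0.5545, 0.1925, 0.1115]
tool_rot: [-0.296, 0.941, 0.158, -0.049]
contact_force: [0.2, -0.1, -0.3]
gripper_width: 0.496
grasp_force: 0.0
time: 4.8
tool_pos: [0.5547, 0.1924, 0.1114]
tool_rot: [-0.296, 0.941, 0.158, -0.049]
contact_force: [1.1, -4.5, 6.4]
gripper_width: 0.139
grasp_force: 61.5
at m 0.003 deg 0.1 | d [-0.0015  0.002   0.0033] r [ 0.0009 -0.0013  0.0005]
```

```bash
python3 -m inch '[{"dx":0,"dy":0,"dz":-0.015,"rx":0,"ry":0,"rz":0},{"dx":0,"dy":0,"dz":-0.035,"rx":0,"ry":0,"rz":0},{"dx":0,"dy":0,"dz":-0.07,"rx":0,"ry":0,"rz":0},{"dx":0,"dy":0,"dz":-0.11,"rx":0,"ry":0,"rz":0},{"dx":0,"dy":0,"dz":-0.125,"rx":0,"ry":0,"rz":0}]'
python3 - <<'E'
from h import *
A=np.array
print(nets.boxes_of("top","bar_mid")[:1])
plan([("mid",(A([.47,.05,.26]),RV)),("over",(A([.375,-.035,.15]),RV)),("down",(A([.375,-.035,.004]),RV)),("rise",(A([.375,-.035,.15]),RV))])
f=[cv2.resize(optics.grab_frame(c)[y-70:y+70,x-100:x+100],None,fx=4,fy=4) for c,x,y in(("scene",430,230),("top",230,200))]
cv2.imwrite("pics/b.png",cv2.resize(np.vstack(f),(430,600))[:,:,::-1])
E
```

```text
time: 5.3
tool_pos: [0.5743, 0.1371, 0.1958]
tool_rot: [-0.296, 0.941, 0.158, -0.047]
contact_force: [0.6, -0.4, 0.0]
gripper_width: 0.142
grasp_force: 60.6
[{'bbox': [221.8, 217.6, 32.6, 82.0], 'confidence': 0.57}]
mid m 0.15 deg 34.8 | d [-0.1586  0.0034 -0.1005] r [-0.405  -0.0042 -0.    ]
over m 0.168 deg 0.0 | d [-0.1469  0.0618  0.1375] r [0. 0. 0.]
down m 0.146 deg 0.0 | d [0.     0.     0.1825] r [0. 0. 0.]
rise m 0.146 deg 0.0 | d [ 0.      0.     -0.1825] r [0. 0. 0.]
```

View pics/b.png

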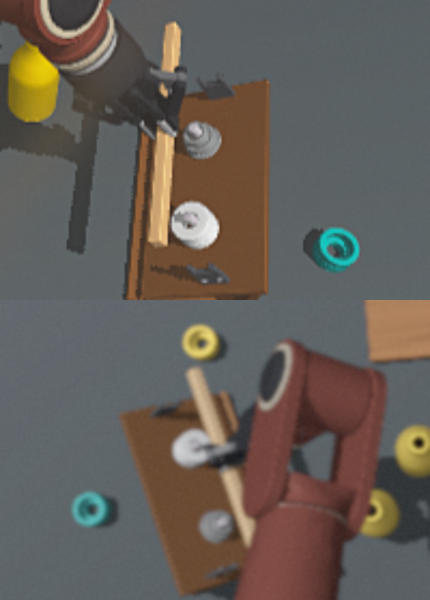

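The bar is out and level in the fingers. The bright ring at the crop's (195,225) is on the far peg, and the grey stepped bell is on the near one. Now I'll carry the bar.

```bash
python3 -m inch '[{"dx":-0.03,"dy":0,"dz":-0.04,"rx":-0.08,"ry":0,"rz":0},{"dx":-0.07,"dy":0,"dz":-0.07,"rx":-0.17,"ry":0,"rz":0},{"dx":-0.11,"dy":0,"dz":-0.1,"rx":-0.26,"ry":0,"rz":0},{"dx":-0.14,"dy":0.003,"dz":-0.1,"rx":-0.35,"ry":-0.004,"rz":0},{"dx":-0.1586,"dy":0.0034,"dz":-0.1005,"rx":-0.405,"ry":-0.0042,"rz":0}]'
python3 -m inch '[{"dx":-0.04,"dy":0.02,"dz":0.04,"rx":0,"ry":0,"rz":0},{"dx":-0.08,"dy":0.035,"dz":0.07,"rx":0,"ry":0,"rz":0},{"dx":-0.12,"dy":0.05,"dz":0.11,"rx":0,"ry":0,"rz":0},{"dx":-0.1469,"dy":0.0618,"dz":0.1375,"rx":0,"ry":0,"rz":0},{"dx":-0.1469,"dy":0.0618,"dz":0.1375,"rx":0,"ry":0,"rz":0}]'
python3 -m inch '[{"dx":0,"dy":0,"dz":0,"rx":0,"ry":0,"rz":0},{"dx":0,"dy":0,"dz":0,"rx":0,"ry":0,"rz":0}]'
python3 - <<'E'
from h import *
A=np.array
plan([("down",(A([.375,-.035,.010]),RV))])
f=[cv2.resize(optics.grab_frame(c)[y-70:y+70,x-100:x+100],None,fx=4,fy=4) for c,x,y in(("scene",370,190),("top",320,270))]
cv2.imwrite("pics/c.png",cv2.resize(np.vstack(f),(430,600))[:,:,::-1])
E
```

```text
time: 5.95
tool_pos: [0.4664, 0.052, 0.2561]
tool_rot: [0.001, 0.986, 0.167, -0.003]
contact_force: [-0.4, -0.1, -0.8]
gripper_width: 0.143
grasp_force: 60.6
time: 6.45
tool_pos: [0.3675, -0.0328, 0.1407]
tool_rot: [-0.003, 0.986, 0.165, -0.008]
contact_force: [-0.4, 0.3, -0.8]
gripper_width: 0.145
grasp_force: 60.6
time: 6.65
tool_pos: [0.3735, -0.033, 0.148]
tool_rot: [-0.001, 0.986, 0.167, -0.002]
contact_force: [-0.5, 0.6, -1.0]
gripper_width: 0.143
grasp_force: 60.6
down m 0.138 deg 0.3 | d [0.0018 0.0034 0.1724] r [-0.0017  0.003   0.0019]
```

View pics/c.png

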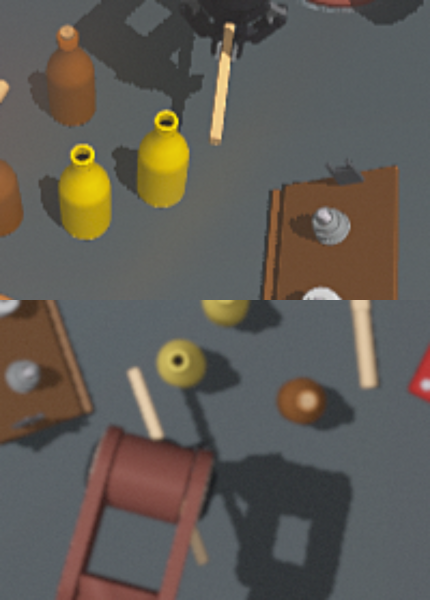

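The bar hangs level and its area is clear: the bottles and the rack are well away. I'll lower it slowly.

```bash
python3 -m inch '[{"dx":0.0018,"dy":0.0034,"dz":0.03,"rx":-0.0017,"ry":0.003,"rz":0},{"dx":0.0018,"dy":0.0034,"dz":0.07,"rx":-0.0017,"ry":0.003,"rz":0},{"dx":0.0018,"dy":0.0034,"dz":0.11,"rx":-0.0017,"ry":0.003,"rz":0},{"dx":0.0018,"dy":0.0034,"dz":0.14,"rx":-0.0017,"ry":0.003,"rz":0},{"dx":0.0018,"dy":0.0034,"dz":0.155,"rx":-0.0017,"ry":0.003,"rz":0}]'
python3 -m inch '[{"dx":0,"dy":0,"dz":0.008,"rx":0,"ry":0,"rz":0},{"dx":0,"dy":0,"dz":0.013,"rx":0,"ry":0,"rz":0},{"dx":0,"dy":0,"dz":0.015,"rx":0,"ry":0,"rz":0},{"dx":0,"dy":0,"dz":0.015,"rx":0,"ry":0,"rz":0}]'
python3 -m inch '[{"dx":0,"dy":0,"dz":0.0015,"rx":0,"ry":0,"rz":0},{"dx":0,"dy":0,"dz":0.003,"rx":0,"ry":0,"rz":0},{"dx":0,"dy":0,"dz":0.003,"rx":0,"ry":0,"rz":0}]'
python3 -m inch '[{"dx":0,"dy":0,"dz":0.001,"rx":0,"ry":0,"rz":0},{"dx":0,"dy":0,"dz":0.001,"rx":0,"ry":0,"rz":0}]'
```

```text
time: 7.25
tool_pos: [0.3733, -0.0347, 0.0213]
tool_rot: [-0.001, 0.986, 0.167, -0.002]
contact_force: [-0.0, 0.6, -0.5]
gripper_width: 0.141
grasp_force: 60.6
time: 7.65
tool_pos: [0.3747, -0.0355, 0.0117]
tool_rot: [0.0, 0.986, 0.166, -0.0]
contact_force: [-0.5, 0.3, -0.8]
gripper_width: 0.141
grasp_force: 60.6
time: 7.95
tool_pos: [0.374, -0.0355, 0.0087]
tool_rot: [-0.0, 0.986, 0.166, -0.001]
contact_force: [0.3, -0.5, -0.1]
gripper_width: 0.142
grasp_force: 60.6
time: 8.15
tool_pos: [0.3739, -0.0355, 0.0078]
tool_rot: [-0.0, 0.986, 0.166, -0.001]
contact_force: [0.3, -0.3, -0.6]
gripper_width: 0.143
grasp_force: 60.6
```

```bash
python3 -m inch '[{"dx":0,"dy":0,"dz":0.0012,"rx":0,"ry":0,"rz":0},{"dx":0,"dy":0,"dz":0.0012,"rx":0,"ry":0,"rz":0}]'
python3 -m inch '[{"dx":0,"dy":0,"dz":0.0012,"rx":0,"ry":0,"rz":0},{"dx":0,"dy":0,"dz":0.0012,"rx":0,"ry":0,"rz":0}]'
python3 -m inch '[{"dx":0,"dy":0,"dz":0.0012,"rx":0,"ry":0,"rz":0},{"dx":0,"dy":0,"dz":0.0012,"rx":0,"ry":0,"rz":0}]'
```

```text
time: 8.35
tool_pos: [0.374, -0.0355, 0.0076]
tool_rot: [-0.0, 0.986, 0.166, -0.001]
contact_force: [-4.4, 0.6, 6.7]
gripper_width: 0.142
grasp_force: 61.5
time: 8.55
tool_pos: [0.374, -0.0355, 0.0076]
tool_rot: [-0.001, 0.986, 0.166, -0.002]
contact_force: [-7.6, 1.2, 16.0]
gripper_width: 0.141
grasp_force: 62.6
time: 8.75
tool_pos: [0.374, -0.0355, 0.0075]
tool_rot: [-0.001, 0.986, 0.166, -0.002]
contact_force: [-13.1, 2.4, 24.5]
gripper_width: 0.143
grasp_force: 63.7
```

```bash
python3 -m inch '[{"dx":0,"dy":0,"dz":-0.003,"rx":0,"ry":0,"rz":0},{"dx":0,"dy":0,"dz":-0.003,"rx":0,"ry":0,"rz":0}]'
python3 -m inch '[{"dx":0,"dy":0,"dz":0,"rx":0,"ry":0,"rz":0},{"dx":0,"dy":0,"dz":0,"rx":0,"ry":0,"rz":0},{"dx":0,"dy":0,"dz":0,"rx":0,"ry":0,"rz":0},{"dx":0,"dy":0,"dz":0,"rx":0,"ry":0,"rz":0}]' 0.7
python3 -m inch '[{"dx":0,"dy":0,"dz":-0.03,"rx":0,"ry":0,"rz":0},{"dx":0,"dy":0,"dz":-0.08,"rx":0,"ry":0,"rz":0},{"dx":0,"dy":0,"dz":-0.14,"rx":0,"ry":0,"rz":0},{"dx":0,"dy":0,"dz":-0.2,"rx":0,"ry":0,"rz":0},{"dx":0,"dy":0,"dz":-0.26,"rx":0,"ry":0,"rz":0}]'
python3 - <<'E'
from h import *
A=np.array
plan([("mid",(A([.52,.07,.26]),RV)),("pre",(peg+.12*nw-.003*uw,RT)),("at",(peg+.003*nw-.003*uw,RT))])
f=[cv2.resize(optics.grab_frame(c)[y-70:y+70,x-100:x+100],None,fx=4,fy=4) for c,x,y in(("scene",400,190),("top",300,270))]
cv2.imwrite("pics/d.png",cv2.resize(np.vstack(f),(430,600))[:,:,::-1])
E
```

```text
time: 8.95
tool_pos: [0.3744, -0.0356, 0.0077]
tool_rot: [0.0, 0.986, 0.166, -0.0]
contact_force: [-0.2, 0.7, -0.6]
gripper_width: 0.144
grasp_force: 60.6
time: 9.35
tool_pos: [0.3737, -0.0354, 0.0071]
tool_rot: [-0.0, 0.986, 0.166, -0.001]
contact_force: [0.1, 0.9, -0.5]
gripper_width: 0.811
grasp_force: 0.0
time: 9.85
tool_pos: [0.3738, -0.0353, 0.2171]
tool_rot: [-0.0, 0.986, 0.166, -0.001]
contact_force: [0.7, 0.3, -0.3]
gripper_width: 0.848
grasp_force: 0.0
mid m 0.185 deg 0.1 | d [ 0.2157 -0.0645 -0.0539] r [-0.0002  0.0007  0.0012]
pre m 0.165 deg 35.0 | d [ 0.1618 -0.048   0.1193] r [ 0.4072 -0.      0.    ]
at m 0.117 deg 0.0 | d [-0.     -0.      0.1462] r [0. 0. 0.]
```

View pics/d.png

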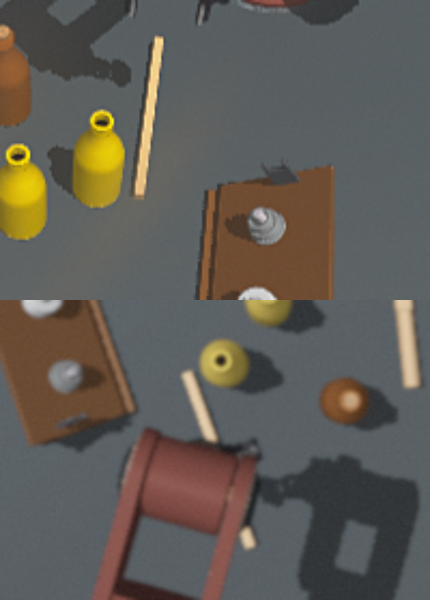

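The bar lies flat and free on the counter. Now I'll measure the ring on its peg and move over it.

```bash
cat >> h.py <<'E'
def ringm(c,ax,ex,ey):  # cylinder 48x30 centred c
    f=lambda z:c+np.array([.024*np.cos(a)*ex+.024*np.sin(a)*ey+z*ax for a in np.linspace(0,6.28,40)])
    return [np.vstack([f(-.015),f(.015)])]
E
python3 - <<'E'
from h import *
for c in("scene","top"):optics.grab_frame(c)
ob={"scene":outl("scene","ring_center",(418,263)),"top":outl("top","ring_center",(220,198))}
print([k for k in ob if ob[k] is not None])
m=lambda x:ringm(peg+.015*nw+x[0]*uw+x[1]*yw,nw,uw,yw)
for k in(["scene","top"],["scene"],["top"]):
    o={q:ob[q] for q in k if ob[q] is not None}
    if o: print(k,fit(o,m,[-.003,0],[.005,.005]))
E
python3 -m inch '[{"dx":0.05,"dy":-0.015,"dz":-0.02,"rx":0,"ry":0,"rz":0},{"dx":0.11,"dy":-0.03,"dz":-0.04,"rx":0,"ry":0,"rz":0},{"dx":0.16,"dy":-0.05,"dz":-0.054,"rx":0,"ry":0,"rz":0},{"dx":0.2157,"dy":-0.0645,"dz":-0.054,"rx":0,"ry":0,"rz":0},{"dx":0.2157,"dy":-0.0645,"dz":-0.0539,"rx":0,"ry":0,"rz":0}]'
python3 -m inch '[{"dx":0.03,"dy":-0.01,"dz":0.02,"rx":0.08,"ry":0,"rz":0},{"dx":0.07,"dy":-0.02,"dz":0.05,"rx":0.17,"ry":0,"rz":0},{"dx":0.11,"dy":-0.03,"dz":0.08,"rx":0.27,"ry":0,"rz":0},{"dx":0.14,"dy":-0.04,"dz":0.1,"rx":0.36,"ry":0,"rz":0},{"dx":0.1618,"dy":-0.048,"dz":0.1193,"rx":0.4072,"ry":0,"rz":0}]'
python3 -m inch '[{"dx":0,"dy":0,"dz":0,"rx":0,"ry":0,"rz":0},{"dx":0,"dy":0,"dz":0,"rx":0,"ry":0,"rz":0}]'
python3 - <<'E'
from h import *
plan([("at",(peg+.003*nw-.003*uw,RT))])
E
```

```text
['top']
['scene', 'top'] (array([-0.00224624,  0.00014474]), np.float64(12.108325870656367))
['top'] (array([-0.00224624,  0.00014474]), np.float64(12.108325870656367))
time: 10.65
tool_pos: [0.522, 0.0723, 0.2537]
tool_rot: [-0.001, 0.986, 0.168, -0.004]
contact_force: [-1.2, -0.3, -0.9]
gripper_width: 0.848
grasp_force: 0.0
time: 11.15
tool_pos: [0.6293, 0.1477, 0.1581]
tool_rot: [-0.299, 0.94, 0.156, -0.053]
contact_force: [-0.9, -0.2, -0.7]
gripper_width: 0.849
grasp_force: 0.0
time: 11.35
tool_pos: [0.6284, 0.1482, 0.1606]
tool_rot: [-0.297, 0.94, 0.157, -0.053]
contact_force: [-0.9, 0.4, 0.6]
gripper_width: 0.849
grasp_force: 0.0
at m 0.114 deg 0.3 | d [ 0.0026 -0.0026  0.142 ] r [-0.0008  0.0038 -0.0012]
```

```bash
python3 -m inch '[{"dx":0.0026,"dy":-0.0034,"dz":0.03,"rx":0,"ry":0.0038,"rz":-0.001},{"dx":0.0026,"dy":-0.0034,"dz":0.065,"rx":0,"ry":0.0038,"rz":-0.001},{"dx":0.0026,"dy":-0.0034,"dz":0.1,"rx":0,"ry":0.0038,"rz":-0.001},{"dx":0.0026,"dy":-0.0034,"dz":0.125,"rx":0,"ry":0.0038,"rz":-0.001},{"dx":0.0026,"dy":-0.0034,"dz":0.138,"rx":0,"ry":0.0038,"rz":-0.001}]'
python3 -m inch '[{"dx":0,"dy":0,"dz":0.003,"rx":0,"ry":0,"rz":0},{"dx":0,"dy":0,"dz":0.003,"rx":0,"ry":0,"rz":0},{"dx":0,"dy":0,"dz":0.003,"rx":0,"ry":0,"rz":0}]'
python3 - <<'E'
from h import *
plan([("at",(peg+.003*nw-.0025*uw,RT))])
E
```

```text
time: 11.85
tool_pos: [0.6087, 0.2121, 0.0741]
tool_rot: [-0.297, 0.94, 0.159, -0.048]
contact_force: [-0.5, -0.1, 0.2]
gripper_width: 0.847
grasp_force: 0.0
time: 12.15
tool_pos: [0.611, 0.2121, 0.0735]
tool_rot: [-0.297, 0.941, 0.158, -0.046]
contact_force: [0.7, -0.0, 0.7]
gripper_width: 0.852
grasp_force: 0.0
at m 0.005 deg 0.4 | d [-0.0036  0.0019  0.0055] r [ 0.0005 -0.0039  0.0023]
```

```bash
python3 -m inch '[{"dx":-0.0036,"dy":0.0019,"dz":0.0025,"rx":0,"ry":-0.0039,"rz":0.002},{"dx":-0.0036,"dy":0.0019,"dz":0.0045,"rx":0,"ry":-0.0039,"rz":0.002},{"dx":-0.0036,"dy":0.0019,"dz":0.0045,"rx":0,"ry":-0.0039,"rz":0.002}]'
python3 - <<'E'
from h import *
plan([("at",(peg+.003*nw-.0025*uw,RT))])
E
python3 -m inch '[{"dx":0,"dy":0,"dz":0,"rx":0,"ry":0,"rz":0},{"dx":0,"dy":0,"dz":0,"rx":0,"ry":0,"rz":0},{"dx":0,"dy":0,"dz":0,"rx":0,"ry":0,"rz":0},{"dx":0,"dy":0,"dz":0,"rx":0,"ry":0,"rz":0}]' -1
python3 - <<'E'
from h import *
plan([("at",(peg+.003*nw-.0025*uw,RT))])
E
```

```text
time: 12.45
tool_pos: [0.6069, 0.2121, 0.0679]
tool_rot: [-0.297, 0.941, 0.157, -0.051]
contact_force: [-0.5, 0.2, -0.9]
gripper_width: 0.851
grasp_force: 0.0
at m 0.002 deg 0.2 | d [ 0.0012 -0.0008 -0.0012] r [-0.0003  0.0016 -0.0008]
time: 12.85
tool_pos: [0.6072, 0.2136, 0.0698]
tool_rot: [-0.298, 0.94, 0.158, -0.051]
contact_force: [-1.1, 2.4, 4.9]
gripper_width: 0.535
grasp_force: 63.1
at m 0.002 deg 0.2 | d [ 0.0003  0.002  -0.0002] r [-0.0024  0.0011  0.0004]
```

```bash
python3 -m inch '[{"dx":0,"dy":0,"dz":-0.012,"rx":0,"ry":0,"rz":0},{"dx":0,"dy":0,"dz":-0.03,"rx":0,"ry":0,"rz":0},{"dx":0,"dy":0,"dz":-0.055,"rx":0,"ry":0,"rz":0},{"dx":0,"dy":0,"dz":-0.08,"rx":0,"ry":0,"rz":0},{"dx":0,"dy":0,"dz":-0.11,"rx":0,"ry":0,"rz":0}]'
python3 -m inch '[{"dx":0,"dy":0,"dz":-0.05,"rx":0,"ry":0,"rz":0},{"dx":0,"dy":0,"dz":-0.1,"rx":0,"ry":0,"rz":0},{"dx":0,"dy":0,"dz":-0.15,"rx":0,"ry":0,"rz":0},{"dx":0,"dy":0,"dz":-0.15,"rx":0,"ry":0,"rz":0}]'
python3 - <<'E'
from h import *
A=np.array
plan([("v",(A([.63,.0,.30]),RV)),("pre",(A([.650,-.2215,.235]),RV))])
f=[cv2.resize(optics.grab_frame(c)[y-70:y+70,x-100:x+100],None,fx=4,fy=4) for c,x,y in(("scene",390,240),("top",270,190))]
cv2.imwrite("pics/e.png",cv2.resize(np.vstack(f),(430,600))[:,:,::-1])
E
```

```text
time: 13.35
tool_pos: [0.6225, 0.1643, 0.1387]
tool_rot: [-0.296, 0.941, 0.157, -0.053]
contact_force: [1.0, 0.4, -3.3]
gripper_width: 0.531
grasp_force: 63.6
time: 13.75
tool_pos: [0.6496, 0.0967, 0.2437]
tool_rot: [-0.295, 0.941, 0.157, -0.046]
contact_force: [-0.0, -0.5, -2.3]
gripper_width: 0.535
grasp_force: 63.9
v m 0.114 deg 34.7 | d [-0.0618  0.0472 -0.1188] r [-4.038e-01 -4.400e-03 -4.000e-04]
pre m 0.232 deg 0.0 | d [-0.0666  0.2699  0.0812] r [0. 0. 0.]
```

View pics/e.png

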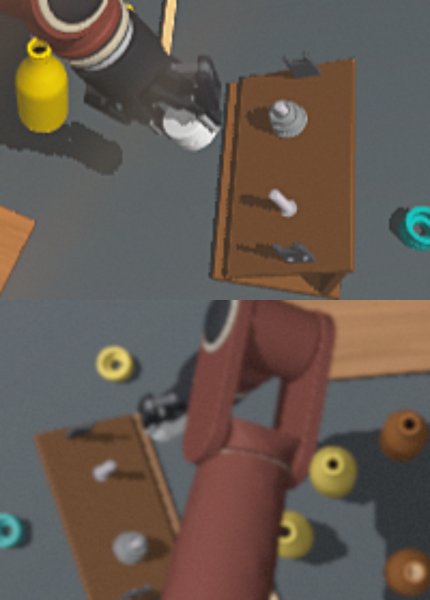

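The ring is in the fingers, the far peg is bare and the bell is still hanging. Next I'll turn upright and carry it to the open bottle.

```bash
python3 -m inch '[{"dx":-0.01,"dy":0.01,"dz":-0.04,"rx":-0.08,"ry":0,"rz":0},{"dx":-0.03,"dy":0.02,"dz":-0.07,"rx":-0.17,"ry":0,"rz":0},{"dx":-0.045,"dy":0.03,"dz":-0.1,"rx":-0.26,"ry":-0.002,"rz":0},{"dx":-0.06,"dy":0.04,"dz":-0.1188,"rx":-0.35,"ry":-0.0044,"rz":0},{"dx":-0.0618,"dy":0.0472,"dz":-0.1188,"rx":-0.4038,"ry":-0.0044,"rz":0}]'
python3 -m inch '[{"dx":-0.01,"dy":0.04,"dz":0,"rx":0,"ry":0,"rz":0},{"dx":-0.02,"dy":0.09,"dz":0.01,"rx":0,"ry":0,"rz":0},{"dx":-0.04,"dy":0.15,"dz":0.02,"rx":0,"ry":0,"rz":0},{"dx":-0.055,"dy":0.21,"dz":0.05,"rx":0,"ry":0,"rz":0},{"dx":-0.0666,"dy":0.255,"dz":0.07,"rx":0,"ry":0,"rz":0}]'
python3 -m inch '[{"dx":0,"dy":0.008,"dz":0,"rx":0,"ry":0,"rz":0},{"dx":0,"dy":0.015,"dz":0.0,"rx":0,"ry":0,"rz":0},{"dx":0,"dy":0.015,"dz":0.0,"rx":0,"ry":0,"rz":0}]'
python3 - <<'E'
from h import *
A=np.array
s=state(); print(s["tool_pos"])
plan([("pre",(A([.650,-.2215,.225]),RV))])
f=[]
for c in("scene","top"):
    im=optics.grab_frame(c); x,y=[int(v) for v in proj(c,[[.65,-.22,.19]])[0]]
    f.append(cv2.resize(im[y-50:y+50,x-70:x+70],None,fx=5,fy=5,interpolation=cv2.INTER_CUBIC)); print(c,x-70,y-50)
    for nm in("ring_center","open_mouth"): print(nm,[(np.round(d["bbox"]),round(d["confidence"],2)) for d in nets.boxes_of(c,nm)])
cv2.imwrite("pics/f.png",cv2.resize(np.vstack(f),(420,600))[:,:,::-1])
E
```

```text
time: 14.35
tool_pos: [0.6268, 0.0029, 0.295]
tool_rot: [-0.0, 0.986, 0.167, -0.004]
contact_force: [-0.6, 0.6, -3.3]
gripper_width: 0.535
grasp_force: 63.9
time: 14.85
tool_pos: [0.6423, -0.2073, 0.2335]
tool_rot: [-0.004, 0.986, 0.167, -0.007]
contact_force: [1.4, -0.2, -3.8]
gripper_width: 0.533
grasp_force: 63.9
time: 15.15
tool_pos: [0.6474, -0.2176, 0.2365]
tool_rot: [-0.003, 0.986, 0.167, -0.005]
contact_force: [-0.4, -0.4, -4.2]
gripper_width: 0.535
grasp_force: 64.0
[ 0.64744472 -0.21763409  0.23648926]
pre m 0.012 deg 0.7 | d [0.0016 0.0057 0.0143] r [-0.005   0.0065  0.0023]
scene 190 134
ring_center [(array([485., 278.,  28.,  20.]), 0.8), (array([390., 331.,  20.,  22.]), 0.62), (array([260., 172.,  16.,  20.]), 0.59)]
open_mouth [(array([268., 206.,  28.,  43.]), 0.96), (array([345., 194.,  25.,  45.]), 0.94), (array([309., 210.,  26.,  46.]), 0.9)]
top 289 126
ring_center [(array([173., 229.,  18.,  13.]), 0.72), (array([226., 151.,  16.,  14.]), 0.58)]
open_mouth [(array([304., 230.,  19.,  26.]), 0.67), (array([359., 187.,  22.,  15.]), 0.66), (array([225., 220.,  76.,  98.]), 0.18)]
```

View pics/f.png

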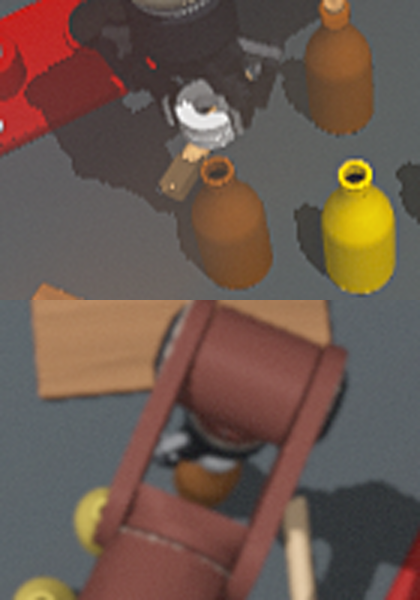

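In the scene crop the ring is held above the open mouth. The ring's bore is at about scene (259,168) and the bottle mouth at about (262.3,190.7). I'll check both against projection.

Run:
```python
from h import *
p,R=cur()
print("mouth pred",proj("scene",[[.650,-.2215,.165]]),"ring top pred",proj("scene",[p-R[:,2]*-.0*0-R[:,2]*.027+R[:,0]*0]))
im=optics.grab_frame("scene")
crop=lambda x,y,r:cv2.resize(im[y-r:y+r,x-r:x+r],(400,400),interpolation=cv2.INTER_CUBIC)
# bore: dark blob inside ring / mouth, centroid
for nm,(x,y) in(("mouth",(262,190)),("bore",(258,168))):
    g=im[y-8:y+9,x-9:x+10].mean(2).astype(int); print(nm,x-9,y-8); print("\n".join(" ".join(f"{v:3d}" for v in r) for r in g))
cv2.imwrite("pics/g.png",np.hstack([crop(262,190,14),crop(259,170,14)])[:,:,::-1])
```

```text
mouth pred [[261.46581087 189.71367795]] ring top pred [[257.7269843 166.8960171]]
mouth 253 182
170 161 136 151 144 153 152 150 143 146 181 105  85  90  93  94  94  96  93
176 184 167 180 164 165 151 120 107  95  85  89  93  95  94  95  95  94  95
181 184 185 184 175 161 127  77  88  92  93  95  92  94  94  95  94  96  95
181 178 187 177 145 143 107  86  93  96  95  92  92  94  95  96  94  95  95
181 166 164 151  86 113  90  94  97 105 101  99 109  91  94  98  95  94  95
169 145  91  87  89 105 102 109  99 101  98 101 122 101  87  96  94  95  96
101 101  98  86  92 123  99  96  82  81  79  70  95 114  81  94  96  96  94
107 106  90  89 100 102  85  84  88  78  76  77  72 108 109  95  95  95  95
107  98  89  80 110  93  81  81  82  67  65  69  72  99 116  90  95  95  95
103  91  91  79 109  88  83  62  59  60  57  56  66 102 109  81  96  95  96
 94  91  92  78 102  97  72  55  57  57  57  66  89 113  93  81  99  96  96
 92  91  88  71  80 113  84  83  72  72  81  91 115 103  84  78  94  95  98
 92  90  75  71  71 101  95 112 100 106 114  98 108  81  87  79  82  88  92
 94  82  71  72
[... 893 characters left out ...]
 135  84  61  63
198 244 238 184 250  81 106 117 122 115 105 109 109 112 134 134 120  61  59
248 233 231 235 238 119  98 105 100  89  78  93 124 113 127 129 133  68  89
247 230 227 229 233 202 103  58  46  46  68 134 144 178 120 186 125  68 125
238 234 226 227 229 234 180 153 119 125 170 209 180 238 180 246 116  70 122
182 241 230 226 226 229 235 237 211 215 238 233 231 230 232 237 179  82 106
117 232 236 229 226 225 226 228 229 229 228 227 225 227 229 235 226 118  76
 89 150 218 233 232 228 227 226 226 225 226 227 229 230 229 208 155 157  70
 77 108 118 203 226 225 231 231 230 230 229 229 223 209 202 150 152 151  70
 73 116 111 114 153 169 207 212 213 212 205 208 176 145 152 155 164 172  76
```

View pics/g.png

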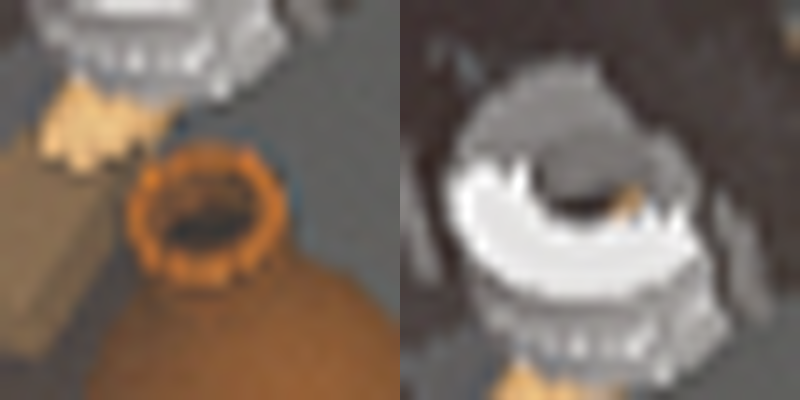

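Measured minus predicted is about (+0.5,+0.7) px for the mouth and (+0.2,+0.9) px for the ring. That puts the relative error under about 1 mm, inside the 2.5 mm clearance. I'll align, level the tool and lower to just above the lip.

Run:
```python
from h import *
plan([("pre",(np.array([.6495,-.2212,.176]),RV))])
```

```text
pre m 0.063 deg 0.6 | d [0.0012 0.005  0.0781] r [-0.0033  0.0052  0.0026]
```

```bash
python3 -m inch '[{"dx":0.0012,"dy":0.005,"dz":0.02,"rx":-0.0033,"ry":0.0052,"rz":0.0026},{"dx":0.0012,"dy":0.005,"dz":0.04,"rx":-0.0033,"ry":0.0052,"rz":0.0026},{"dx":0.0012,"dy":0.005,"dz":0.06,"rx":-0.0033,"ry":0.0052,"rz":0.0026},{"dx":0.0012,"dy":0.005,"dz":0.072,"rx":-0.0033,"ry":0.0052,"rz":0.0026},{"dx":0.0012,"dy":0.005,"dz":0.0781,"rx":-0.0033,"ry":0.0052,"rz":0.0026}]'
python3 -m inch '[{"dx":0,"dy":0,"dz":0,"rx":0,"ry":0,"rz":0},{"dx":0,"dy":0,"dz":0,"rx":0,"ry":0,"rz":0},{"dx":0,"dy":0,"dz":0,"rx":0,"ry":0,"rz":0}]'
python3 - <<'E'
from h import *
plan([("pre",(np.array([.6495,-.2212,.174]),RV))])
im=optics.grab_frame("scene"); p,R=cur()
print(p,"mouth",proj("scene",[[.6495,-.2212,.165]]),"ring top",proj("scene",[p-R[:,2]*.027]))
x,y=262,190
cv2.imwrite("pics/h.png",cv2.resize(im[y-20:y+20,x-20:x+20],(560,560),interpolation=cv2.INTER_CUBIC)[:,:,::-1])
E
```

```text
time: 16.0
tool_pos: [0.6482, -0.2214, 0.1728]
tool_rot: [-0.001, 0.986, 0.165, -0.002]
contact_force: [0.1, 0.6, -2.8]
gripper_width: 0.538
grasp_force: 64.1
time: 16.3
tool_pos: [0.6498, -0.2223, 0.1766]
tool_rot: [0.0, 0.986, 0.165, 0.0]
contact_force: [-0.7, -0.8, -3.6]
gripper_width: 0.529
grasp_force: 64.1
pre m 0.003 deg 0.1 | d [ 0.0001 -0.0014  0.0032] r [ 0.0005 -0.0004 -0.0009]
[ 0.64978815 -0.22226266  0.17655852] mouth [[261.67276171 189.61308895]] ring top [[259.23741956 181.20704165]]
```

View pics/h.png

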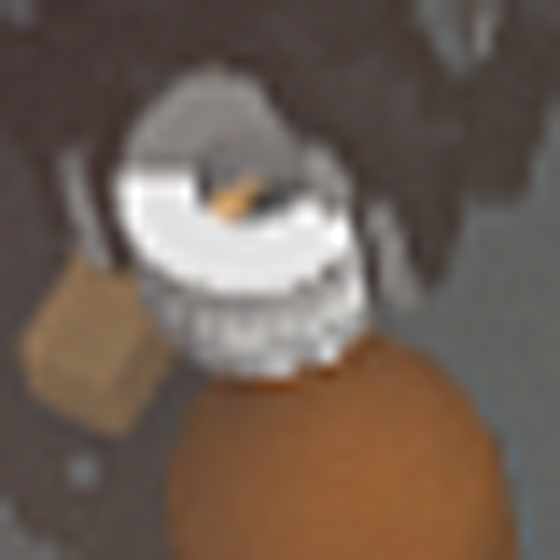

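The ring sits right over the neck and amber shows through its bore at about (232,200) in the crop. I'll apply the small correction and lower in checked steps.

```bash
python3 -m inch '[{"dx":0,"dy":-0.0014,"dz":0.006,"rx":0,"ry":0,"rz":0},{"dx":0,"dy":-0.0014,"dz":0.010,"rx":0,"ry":0,"rz":0},{"dx":0,"dy":-0.0014,"dz":0.012,"rx":0,"ry":0,"rz":0},{"dx":0,"dy":-0.0014,"dz":0.012,"rx":0,"ry":0,"rz":0}]'
python3 -m inch '[{"dx":0,"dy":0,"dz":0.002,"rx":0,"ry":0,"rz":0},{"dx":0,"dy":0,"dz":0.003,"rx":0,"ry":0,"rz":0},{"dx":0,"dy":0,"dz":0.003,"rx":0,"ry":0,"rz":0}]'
```

```text
time: 16.75
tool_pos: [0.6485, -0.2208, 0.165]
tool_rot: [-0.001, 0.986, 0.165, -0.001]
contact_force: [0.1, 0.1, -3.2]
gripper_width: 0.533
grasp_force: 64.1
time: 17.05
tool_pos: [0.6488, -0.2209, 0.1632]
tool_rot: [-0.0, 0.986, 0.165, -0.001]
contact_force: [-0.0, 0.2, -3.0]
gripper_width: 0.535
grasp_force: 64.1
```

```bash
python3 -m inch '[{"dx":0,"dy":0,"dz":0.003,"rx":0,"ry":0,"rz":0},{"dx":0,"dy":0,"dz":0.005,"rx":0,"ry":0,"rz":0},{"dx":0,"dy":0,"dz":0.006,"rx":0,"ry":0,"rz":0},{"dx":0,"dy":0,"dz":0.006,"rx":0,"ry":0,"rz":0}]'
python3 -m inch '[{"dx":0,"dy":0,"dz":0.0015,"rx":0,"ry":0,"rz":0},{"dx":0,"dy":0,"dz":0.0015,"rx":0,"ry":0,"rz":0}]'
python3 -m inch '[{"dx":0,"dy":0,"dz":0.0015,"rx":0,"ry":0,"rz":0},{"dx":0,"dy":0,"dz":0.0015,"rx":0,"ry":0,"rz":0}]'
```

```text
time: 17.45
tool_pos: [0.6487, -0.2208, 0.1582]
tool_rot: [-0.0, 0.986, 0.165, -0.001]
contact_force: [0.4, 0.4, -3.0]
gripper_width: 0.531
grasp_force: 64.1
time: 17.65
tool_pos: [0.6488, -0.2209, 0.1572]
tool_rot: [-0.0, 0.986, 0.165, -0.001]
contact_force: [-0.7, 0.1, -3.5]
gripper_width: 0.533
grasp_force: 64.1
time: 17.85
tool_pos: [0.6487, -0.2209, 0.1559]
tool_rot: [-0.0, 0.986, 0.165, -0.001]
contact_force: [-0.1, -0.6, -3.4]
gripper_width: 0.532
grasp_force: 64.1
```

```bash
python3 -m inch '[{"dx":0,"dy":0,"dz":0.0012,"rx":0,"ry":0,"rz":0},{"dx":0,"dy":0,"dz":0.0012,"rx":0,"ry":0,"rz":0}]'
python3 -m inch '[{"dx":0,"dy":0,"dz":0.0012,"rx":0,"ry":0,"rz":0},{"dx":0,"dy":0,"dz":0.0012,"rx":0,"ry":0,"rz":0}]'
```

```text
time: 18.05
tool_pos: [0.6489, -0.2209, 0.1557]
tool_rot: [-0.0, 0.986, 0.165, -0.0]
contact_force: [-1.6, 0.4, -0.6]
gripper_width: 0.533
grasp_force: 64.3
time: 18.25
tool_pos: [0.6494, -0.2211, 0.1557]
tool_rot: [0.0, 0.986, 0.165, 0.0]
contact_force: [-2.5, 0.8, 4.5]
gripper_width: 0.533
grasp_force: 64.8
```

The shoulder is on the lip: the load reads about +8 N at the expected height. I'll release and withdraw straight up.

```bash
python3 -m inch '[{"dx":0,"dy":0,"dz":-0.0008,"rx":0,"ry":0,"rz":0},{"dx":0,"dy":0,"dz":-0.0008,"rx":0,"ry":0,"rz":0}]'
python3 -m inch '[{"dx":0,"dy":0,"dz":0,"rx":0,"ry":0,"rz":0},{"dx":0,"dy":0,"dz":0,"rx":0,"ry":0,"rz":0},{"dx":0,"dy":0,"dz":0,"rx":0,"ry":0,"rz":0},{"dx":0,"dy":0,"dz":0,"rx":0,"ry":0,"rz":0}]' 0.8
python3 -m inch '[{"dx":0,"dy":0,"dz":-0.01,"rx":0,"ry":0,"rz":0},{"dx":0,"dy":0,"dz":-0.03,"rx":0,"ry":0,"rz":0},{"dx":0,"dy":0,"dz":-0.06,"rx":0,"ry":0,"rz":0},{"dx":0,"dy":0,"dz":-0.1,"rx":0,"ry":0,"rz":0},{"dx":0,"dy":0,"dz":-0.15,"rx":0,"ry":0,"rz":0}]'
python3 -m inch '[{"dx":-0.05,"dy":-0.05,"dz":-0.05,"rx":0,"ry":0,"rz":0},{"dx":-0.1,"dy":-0.09,"dz":-0.06,"rx":0,"ry":0,"rz":0},{"dx":-0.13,"dy":-0.12,"dz":-0.06,"rx":0,"ry":0,"rz":0},{"dx":-0.15,"dy":-0.14,"dz":-0.06,"rx":0,"ry":0,"rz":0},{"dx":-0.15,"dy":-0.14,"dz":-0.06,"rx":0,"ry":0,"rz":0}]'
python3 - <<'E'
from h import *
f=[]
for c in("scene","top"):
    im=optics.grab_frame(c); x,y=[int(v) for v in proj(c,[[.62,-.15,.15]])[0]]
    f.append(cv2.resize(im[y-50:y+50,x-70:x+70],(420,300),interpolation=cv2.INTER_CUBIC))
im=optics.grab_frame("scene"); x,y=262,187
z=cv2.resize(im[y-20:y+20,x-20:x+20],(300,300),interpolation=cv2.INTER_CUBIC)
w=cv2.resize(optics.grab_frame("scene"),(380,238))
r=np.vstack([z,np.pad(w,((0,62),(0,0),(0,0)))[:,:380]]) if 0 else None
out=np.zeros((600,800,3),np.uint8); out[:300,:420]=f[0]; out[300:,:420]=f[1]; out[:300,420:720]=z; out[300:538,420:]=w
cv2.imwrite("pics/i.png",out[:,:,::-1])
E
```

```text
time: 18.45
tool_pos: [0.6491, -0.221, 0.1557]
tool_rot: [0.0, 0.986, 0.165, -0.0]
contact_force: [-2.6, 0.7, 4.2]
gripper_width: 0.535
grasp_force: 64.8
time: 18.85
tool_pos: [0.6487, -0.2209, 0.1544]
tool_rot: [-0.0, 0.986, 0.165, -0.001]
contact_force: [-0.4, 0.4, -0.2]
gripper_width: 0.9
grasp_force: 0.0
time: 19.35
tool_pos: [0.6484, -0.2207, 0.276]
tool_rot: [-0.001, 0.986, 0.165, -0.001]
contact_force: [-0.3, 0.0, -0.0]
gripper_width: 0.903
grasp_force: 0.0
time: 19.85
tool_pos: [0.4976, -0.153, 0.3262]
tool_rot: [0.001, 0.986, 0.165, 0.002]
contact_force: [0.6, -0.4, -0.2]
gripper_width: 0.9
grasp_force: 0.0
```

View pics/i.png

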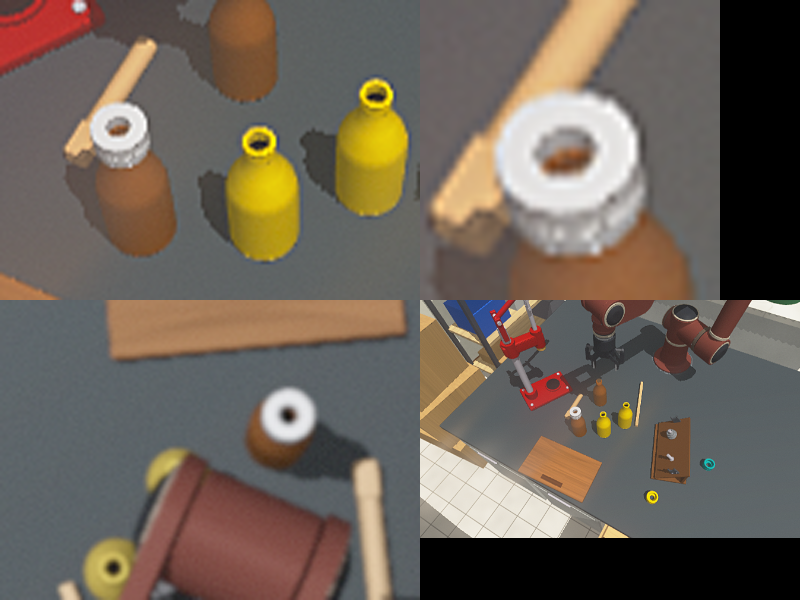

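The ring sits square on the open bottle, at about (120,120) in the scene crop. The bar lies flat, the bell is still on its peg, and the bottles and dowel haven't moved. I'll hand the job in.

```bash
python3 -m inch '[{"dx":0,"dy":0,"dz":0,"rx":0,"ry":0,"rz":0},{"dx":0,"dy":0,"dz":0,"rx":0,"ry":0,"rz":0}]' | head -1; python3 -c "
from plant import ticket; print(ticket.job_done())"
```

```text
time: 20.25
the job is handed in; nothing more can be done
None
```

I handed the job in at about 20 s of the 51 s limit: the bar lies flat on the counter, the chrome ring sits square on the open bottle's lip, and the bell, both bottles and the dowel looked undisturbed in the last pictures.

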